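# Set the roller tension screw of a wet grinder

### The job

Set the roller tension on the wet grinder: take the upturned tumbler off the tension screw and set it down standing on the free worktop, without dropping it and leaving everything else where it is. Turn the screw's black thumb blade clockwise until it seats, without forcing it any further, then back it off a quarter turn. Finish still gripping the blade there, not letting go, so that I can tighten the lock nut underneath.

Things in the scene. Friction and masses are not known exactly. Their poses are not given: they have to be found in the camera images.
- grinder: table-top wet grinder, fixed in place: white housing 250 x 210 mm and 68 mm high, open steel drum 196 mm wide with its rim 154 mm above the worktop, aluminium column (top 178 mm) behind the drum with an arm that runs forward over the drum's middle. Origin on the worktop under the drum's and the screw's axis, z up, x axis towards the column (the housing spans -115 to +135 mm in x, +-105 mm in y).
- plate_top (a point): centre of the top face of the steel drip plate (92 mm wide disc) on the end of the arm, 186 mm above the worktop, on the screw's axis. The brass lock nut (28 mm wide, 8 mm high) lies on it.
- screw_head: black flat thumb blade at the top of the tension screw: 40 mm long (its x axis), 10 mm thick (its y axis), 32 mm high (z up); origin at its centre, 36 mm above the drip plate, so it spans 20 to 52 mm above the plate. It turns with the screw about the vertical axis through its centre; half a turn looks the same. Grip it from above across its 10 mm thickness.
- tension_screw (a joint): angle of the tension screw (rad): 0 = just seated, grows as it is backed off (counter-clockwise seen from above); at 0 the blade's x axis points along the grinder's x axis. It starts 0.5 to 1.3 rad short of its seat, turns with about 0.06 N m of friction and stays where it is left; the blade keeps its height. Past 0 the resistance climbs steeply (about 4 N m per rad, elastic); turned more than 0.25 rad past 0 it counts as forced.
- tumbler: the pale plastic tumbler upturned over the screw; origin at the centre of its 54 mm wide foot, which is now on top; 72 mm wide at the mouth, 85 mm high, about 0.09 kg. Its z axis points from foot to mouth.
- tumbler_mid (a point): centre of that tumbler, half-way up (42.5 mm from either end); its mouth rests on the drip plate, hollow over the blade (which reaches 52 mm up inside it), so it must be lifted straight up by 60 mm. It is about 59 mm wide 62 mm above its mouth and tapers 9 mm in radius over its height.
- steel_bowl: bystander: plain steel mixing bowl, does not move, 218 mm wide, 86 mm high; origin at the centre of its underside
- blue_cup: bystander: blue cup standing upturned on the worktop at the far left, 78 mm wide, 69 mm high; origin at the centre of its underside
- salt_shaker: bystander: small cylindrical salt shaker, 44 mm wide, 109 mm high; origin at the centre of its underside
- red_spice_jar: bystander: small spice jar with red cap, 45 mm wide, 106 mm high; origin at the centre of its underside
- dark_spice_jar: bystander: small spice jar with dark cap, 44 mm wide, 105 mm high; origin at the centre of its underside
- wood_spoon: bystander: wooden spoon lying flat, 338 mm along its x axis, 52 mm wide, 15 mm high; origin at the centre of its underside
- dish_brush: bystander: dish brush lying flat, 269 mm along its y axis, 36 mm wide, 62 mm high; origin at the centre of its underside
Things that resemble listed ones, but are neither listed nor needed, are in the scene too. Leave any orange look-alike of the tumbler alone.

How it is judged:
By the outcome, as a careful person would: the job done as asked, in the order asked, and still so for the second after the job is handed in, while the arm keeps its last pose, push and grip.
It also fails if it takes over 66 s, if anything falls off the work surface, if the arm or the gripper's body presses on something with over 40 N, if the wrist force passes 120 N, or if a joint passes its speed limit or range.

### The arm

A 6-joint arm with a two-finger parallel gripper is mounted at the origin on a cart in front of the work surface, level with it; the furniture and walls round the work are solid. World frame = base frame: x ahead of the robot, y to its left, z up, the work surface at z = 0. Lengths are in mm, angles in rad, forces in N, time in s.
With the tool pointing down it reaches from about 275 to 750 mm from the base axis. Payload 10.2 kg.
Tool frame: the origin (TCP) lies between the finger pads; the fingertips stand 17 mm ahead of it and the grasp point (between the pads) lies 2 mm behind it (tips_ahead is the distance from the TCP to the fingertips, in mm); z points along the fingers, y is the line along which they close (so a half turn about z gives the same grasp; the last joint's range is limited). The gripper opens to 85 mm and grips with 20 to 120 N. Pads are 22 mm wide; open, the fingers measure 114 mm over their backs; the gripper's body (76 mm by 85 mm) begins 54 mm behind the grasp point. The pads swing forward as they close: fully open they stand 13 mm farther back than shut.
Start: joints at [1.06, 0.313, 1.498, -0, 1.331, -0.223], TCP at [149.031, 503.41, 248.294] pointing down, gripper open.
Joint ranges: [-2.94, 2.94], [-0.97, 2.17], [0.19, 2.56], [-1.23, 4.37], [0.02, 3.11], [-2.88, 2.88]. Speed limits (rad/s): [2.39, 2.39, 3.01, 3.14, 3.14, 3.14].

### API

Orientations are given as a unit quaternion [w, x, y, z].
In Python, from rig import sense, capture, finish_job, boxes_of, tips_ahead gives the robot as it stands.
- The arm moves only by the tool drive_tool, never from a script. Its argument "commands" is text: rows parted by semicolons, each of 7 numbers parted by spaces: the shift along the world's x, y, z in units of 0.1 m (1.0 is 0.1 m), then the turn, a rotation vector about the world's x, y, z in units of pi/4 rad (1.0 is pi/4 rad), then the opening in per cent of the stroke, from 0 (shut) to 100 (fully open). A call has 1 to 20 rows; each row shifts and turns the commanded pose from where the row before left it; what a row does not reach is not made up. A row lasts 1/12 s, in which the tool goes at most 41.7 mm and 7.16 degrees, less where a joint would pass 70% of its speed; a pose out of reach is approached as far as the arm can. A call with a number of a shift or a turn outside -1 to 1 is refused whole. A call with a gripper value outside its range is refused whole. The fingers move at their own pace and stop on an object; "force" is the grip in N (left out, the last holds). Time passes only in rows, so rows that do not move let the fingers close. It gives the time, the measured TCP pose, the force, the opening and the grip force at its end, in the units of the state.
- sense(): the state, without advancing time (a new reading comes with each control period).
- capture(name): name is "side" or "top"; returns a dict with "pixels" (400x640x3 uint8, blue, green, red), "fov_y" (degrees; the focal length in pixels is half the picture's height over the tangent of half this angle, whatever the lens; pixels are square), "cx", "cy" (the principal point, pixels), "k1" (the pictures are not rectified: a ray, as slopes to the right and down, at radius r is drawn at 1 + k1 r^2 times it, then the intrinsics apply), "position" and "attitude" of the camera in the world. Camera axes: x right, y down, z forward; pixel columns grow to the right and rows downward; lengths in mm; the calibration is good to about 2 mm. A picture is of the moment at which its call begins. There is no depth.
- finish_job(): hands the job in; it is judged then, once.
Trained networks look in a picture, given as the dict that the camera call returned (one of the last four; its "shot" number tells which), for a name from the list of things; names that differ only in an ending like _2 or _b are one class to them, and where a whole thing is asked for, a point or a joint stands for the part that bears it (a point fixed in the world has none). Each returns a list of dicts, best first, with "confidence" (0 to 1); they miss things now and then, are a little off and sometimes report something else, mostly with a low value. They report only what shows in the picture. A call takes as long as a camera call. They do not tell look-alikes from the thing itself.
- boxes_of(picture, name): "position" ([column, row] in pixels, amid what is visible of it).
The state is a dict: "time_s": time; "joints": joint angles; "dq": joint speeds; "tau": joint torques, N m; "eef_pos": TCP position; "ee_rot": TCP orientation; "force": force on the tool from outside, world axes, zero at the start; "wrist_torque": the same for the moment, N m; "grip_width": opening from 0.0 (shut) to 1.0 (fully open); "grip_force": force on a finger pad.
Only numpy, scipy, OpenCV 4.12 (cv2) and the standard library are available. Lean on these libraries where they do the work, as an engineer would, in place of code of your own. Each camera call takes 0.05 s, during which the arm holds its last target. There are 200 camera calls.

## Working session

There is one attempt and no reset: what is moved stays moved. The work goes in short steps, Python scripts to look and compute and a tool call to move; the robot and the scene stay as the last step left them, time stands still between calls to the robot, and variables do not carry over. Pictures are saved under pics/ and viewed, at most 10 in all, crops included, and the job is handed in when it is done.

Besides the shell and the picture viewer there is one more tool, called by a JSON object that holds its "fn" and its "kwargs". drive_tool: Moves the arm, as the interface text tells. Shifts and turns lie within -1 to 1; 1 stands for 0.1 m of shift or pi/4 rad of turn. Its arguments: {"type":"object","properties":{"commands":{"type":"string"},"force":{"type":"number"}},"required":["commands"]}

```bash
mkdir -p pics; cat > h.py <<'E'
import numpy as np, cv2
from scipy.spatial.transform import Rotation as R
from rig import *
def cam(p):
    f=200/np.tan(np.radians(p['fov_y'])/2)
    a=np.array(p['attitude'],float)
    M=R.from_quat(a[[1,2,3,0]]).as_matrix() if a.size==4 else a.reshape(3,3)
    return f,M,np.array(p['position'],float)
def ray(p,px):
    f,M,c=cam(p); d=(np.array(px,float)-[p['cx'],p['cy']])/f
    u=d.copy()
    for _ in range(20): u=d/(1+p['k1']*(u@u))
    return c,M@np.array([u[0],u[1],1])
def atz(p,px,z):
    c,d=ray(p,px); return c+d*(z-c[2])/d[2]
def proj(p,X):
    f,M,c=cam(p); q=(np.array(X,float)-c)@M; u=q[...,:2]/q[...,2:]
    return u*(1+p['k1']*(u**2).sum(-1,keepdims=True))*f+[p['cx'],p['cy']]
def tri(p1,x1,p2,x2):
    A=0;b=0;rs=[]
    for p,x in((p1,x1),(p2,x2)):
        c,d=ray(p,x);d=d/np.linalg.norm(d);P=np.eye(3)-np.outer(d,d);A=A+P;b=b+P@c
    return np.linalg.solve(A,b)
E
python3 - <<'E'
from h import *
np.set_printoptions(precision=1,suppress=True)
s=sense();print(s)
P={n:capture(n) for n in('side','top')}
for n,p in P.items():
    cv2.imwrite(f'pics/{n}0.png',p['pixels']);print(n,{k:v for k,v in p.items() if k!='pixels'})
    for o in('grinder','tumbler','plate_top','tumbler_mid','steel_bowl','blue_cup','salt_shaker','red_spice_jar','dark_spice_jar','wood_spoon','dish_brush'):
        try: print(o,[(np.round(b['position']),round(b['confidence'],2)) for b in boxes_of(p,o)[:3]])
        except Exception as e: print(o,e)
E
```

```text
{'time_s': 0.0, 'joints': array([ 1.1,  0.3,  1.5,  0. ,  1.3, -0.2]), 'dq': array([-0.,  0., -0., -0.,  0.,  0.]), 'tau': array([ -0. , -41.2, -26. ,  -0. ,   0. ,  -0. ]), 'eef_pos': array([148.9, 503.2, 247.7]), 'ee_rot': array([-0. ,  0.1,  1. , -0. ]), 'force': array([ 0.1,  0.2, -0.4]), 'wrist_torque': array([-0., -0.,  0.]), 'grip_force': 0.0, 'grip_width': 0.996548281536692}
side {'fov_y': 49.58592032237077, 'cx': 314.7328728232772, 'cy': 202.0472039664411, 'k1': -0.0079213604788612, 'position': array([  128.9, -1205.7,  1090. ]), 'attitude': array([-0.5,  0.9, -0.1,  0.1]), 'shot': 1}
grinder [(array([312., 254.]), 0.95)]
tumbler [(array([316., 297.]), 0.88), (array([310., 215.]), 0.8), (array([292., 214.]), 0.63)]
plate_top [(array([313., 254.]), 0.6)]
tumbler_mid [(array([312., 296.]), 0.83), (array([310., 214.]), 0.82), (array([293., 214.]), 0.63)]
steel_bowl [(array([294., 172.]), 0.75), (array([313., 250.]), 0.7)]
blue_cup [(array([259., 176.]), 0.76)]
salt_shaker [(array([348., 296.]), 0.57)]
red_spice_jar [(array([363., 323.]), 0.85)]
dark_spice_jar [(array([328., 323
[... 229 characters left out ...]
793, 'position': array([ -79.4, -216.9, 1974.3]), 'attitude': array([-0.1,  0.8, -0.6,  0.1]), 'shot': 2}
grinder []
tumbler [(array([354., 207.]), 0.78), (array([390., 250.]), 0.69)]
plate_top [(array([353., 219.]), 0.82), (array([207., 186.]), 0.32)]
tumbler_mid [(array([354., 210.]), 0.85), (array([390., 251.]), 0.74), (array([303., 202.]), 0.73)]
steel_bowl [(array([237., 151.]), 0.67), (array([411., 228.]), 0.45)]
blue_cup [(array([205., 188.]), 0.74)]
salt_shaker [(array([408., 228.]), 0.75)]
red_spice_jar [(array([440., 240.]), 0.6), (array([355., 209.]), 0.15)]
dark_spice_jar [(array([419., 254.]), 0.7)]
wood_spoon [(array([453., 245.]), 0.6)]
dish_brush [(array([436., 208.]), 0.95)]
```

View pics/side0.png

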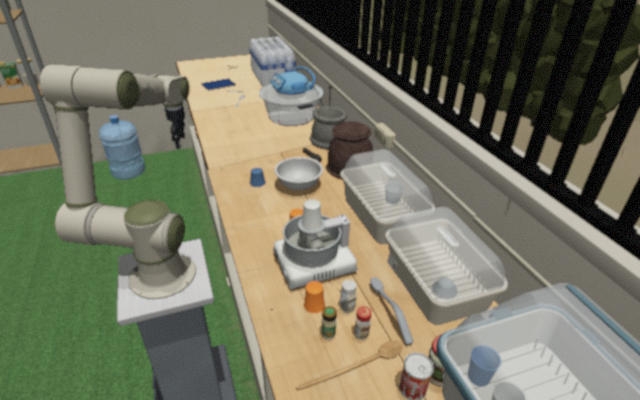

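View pics/top0.png

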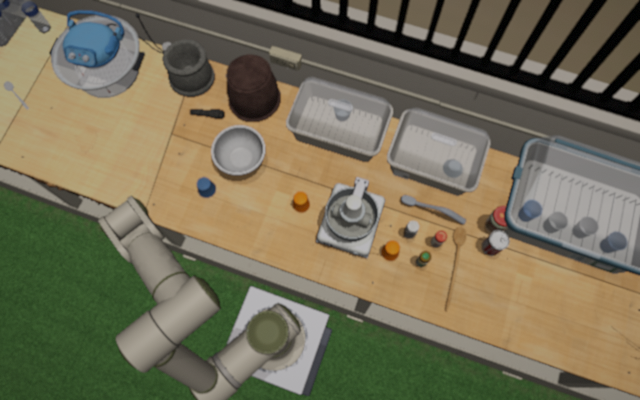

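The side view shows the pale tumbler at about (312,214) on the grinder at (315,245), with orange look-alikes at (297,214) and (315,296). In the top view the tumbler is at (354,209) and the orange ones at (301,202) and (391,250). Next I'll work out positions and enlarge both views.

```bash
python3 - <<'E'
from h import *
np.set_printoptions(precision=1,suppress=True)
s=capture('side');t=capture('top')
print('tumbler mid',tri(s,(312,214.5),t,(354,209.5)))
print('at z 228 side',atz(s,(312,214.5),228.5),'top',atz(t,(354,209.5),228.5))
for n,a,b,z in(('orangeA',(297,214),(301,202),40),('orangeB',(315,296),(391,250),40),('bowl',(298,174),(237,151),43),('blue',(258,177),(205,188),35),('salt',(348,296),(410,228),55),('red',(363,323),(440,240),53),('dark',(328,323),(422,256),53),('brush',(398,312),(436,208),20),('spoon',(362,362),(457,255),7)):
    print(n,atz(s,a,z),atz(t,b,z))
for n,p,(x0,y0,x1,y1) in(('side',s,(262,184,368,290)),('top',t,(300,170,400,260))):
    c=p['pixels'][y0:y1,x0:x1]; k=5
    cv2.imwrite(f'pics/{n}_crop.png',cv2.resize(c,None,fx=k,fy=k,interpolation=cv2.INTER_CUBIC))
a=cv2.imread('pics/side_crop.png');b=cv2.imread('pics/top_crop.png')
a=cv2.resize(a,(400,400));b=cv2.resize(b,(400,360));b=cv2.copyMakeBorder(b,0,40,0,0,cv2.BORDER_CONSTANT)
cv2.imwrite('pics/both.png',np.hstack([a,b]))
E
```

```text
tumbler mid [ 503.5 -128.3  231.1]
at z 228 side [ 510.2 -123.5  228.5] top [ 499.  -127.8  228.5]
orangeA [537.4 136.2  40. ] [520.   89.2  40. ]
orangeB [ 458.9 -301.8   40. ] [ 454.7 -303.7   40. ]
bowl [633.8 424.   43. ] [637.4 414.4  43. ]
blue [455.9 470.8  35. ] [446.3 474.3  35. ]
salt [ 553.  -349.1   55. ] [ 558.4 -346.4   55. ]
red [ 554.1 -460.5   53. ] [ 552.1 -468.6   53. ]
dark [ 455.6 -426.1   53. ] [ 468.5 -420.7   53. ]
brush [ 690.2 -433.9   20. ] [ 684.7 -423.1   20. ]
spoon [ 512.1 -552.6    7. ] [ 531.4 -553.     7. ]
```

View pics/both.png

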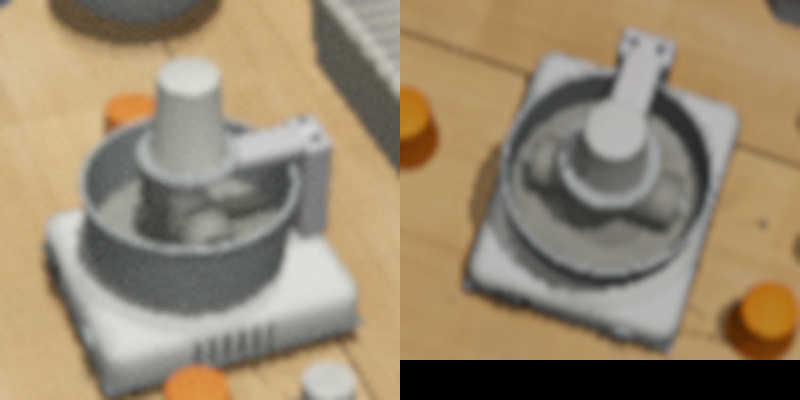

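```bash
cat >> h.py <<'E'
T=lambda x,y:((x-400)/4+300-.4,y/4+170-.4)
S=lambda x,y:(x/3.774+262-.4,y/3.774+184-.4)
E
python3 - <<'E'
from h import *
from scipy.optimize import least_squares
np.set_printoptions(precision=1,suppress=True)
s=capture('side');t=capture('top')
print('foot side',atz(s,S(190,75),271),'top',atz(t,T(615,133),271),tri(s,S(190,75),t,T(615,133)))
print('rim top',atz(t,T(606,177),154),'side',atz(s,S(191,185),154))
a=[atz(t,T(*q),60) for q in((548,55),(740,108),(672,345),(466,285))]
print(np.array(a))
for i in range(4):
    d=a[(i+1)%4]-a[i]; print(np.linalg.norm(d),np.degrees(np.arctan2(d[1],d[0])))
c=atz(t,T(648,50),178);print('col end',c)
for n,x in(('T',t),('S',s)):pass
c2=atz(s,S(310,133),178);print('col side',c2)
E
```

```text
foot side [ 511.  -120.3  271. ] top [ 507.2 -120.1  271. ] [ 509.3 -120.2  270.5]
rim top [ 504.  -119.3  154. ] side [ 510.  -127.1  154. ]
[[ 635.   -19.4   60. ]
 [ 646.2 -215.5   60. ]
 [ 397.7 -226.3   60. ]
 [ 386.6  -23.4   60. ]]
196.4169655882389 -86.73098638750007
248.74109401506973 -177.52604021275803
203.1960928582579 93.1182577047679
248.39324618036912 0.9086550968217754
col end [ 627.2 -117.7  178. ]
col side [ 628.2 -119.5  178. ]
```

{"fn": "drive_tool", "kwargs": {"commands": "0 0 0.2 0 0 0 100;0 0 0.25 0 0 0 100;0 0 0.25 0 0 0 100;0 0 0.25 0 0 0 100;0.15 -0.26 0 0 0 0 100;0.15 -0.26 0 0 0 0 100;0.15 -0.26 0 0 0 0 100;0.15 -0.26 0 0 0 0 100;0.15 -0.26 0 0 0 0 100;0.15 -0.26 0 0 0 0 100;0.15 -0.26 0 0 0 0 100;0.15 -0.26 0 0 0 0 100;0.15 -0.26 0 0 0 0 100;0.15 -0.26 0 0 0 0 100;0.15 -0.26 0 0 0 0 100;0.15 -0.26 0 0 0 0 100;0.15 -0.26 0 0 0 0 100;0.15 -0.26 0 0 0 0 100;0.15 -0.26 0 0 0 0 100;0.15 -0.26 0 0 0 0 100", "force": 30}}

```text
time_s: 3.07
eef_pos: [389.5, 85.9, 343.5]
ee_rot: [0.0, 0.144, 0.99, 0.0]
force: [0.3, 1.5, 0.4]
grip_width: 0.999
grip_force: 0.0
```

{"fn": "drive_tool", "kwargs": {"commands": "0.15 -0.26 0 0 0 0 100;0.15 -0.26 0 0 0 0 100;0.15 -0.26 0 0 0 0 100;0.15 -0.26 0 0 0 0 100;0.15 -0.26 0 0 0 0 100;0.15 -0.26 0 0 0 0 100;0.15 -0.26 0 0 0 0 100;0.12 -0.2 0 0 0 0 100;0 0 0 0 0 0 100;0 0 0 0 0 0 100"}}

```text
time_s: 3.9
eef_pos: [506.1, -115.3, 342.7]
ee_rot: [-0.001, 0.144, 0.99, 0.0]
force: [0.1, -0.1, 0.5]
grip_width: 0.998
grip_force: 0.0
```

```bash
cat >> h.py <<'E'
def state():
    s=sense(); q=np.array(s['ee_rot']);M=R.from_quat(q[[1,2,3,0]]).as_matrix()
    print('t',round(s['time_s'],2),'pos',s['eef_pos'],'j',np.round(s['joints'],3),'yaw(tool y) deg',np.degrees(np.arctan2(M[1,1],M[0,1])),'z',np.round(M[:,2],3),'F',s['force'],'Tz',np.round(s['wrist_torque'],3),'g',round(s['grip_width'],3),s['grip_force'])
    return s,M
E
python3 - <<'E'
from h import *
np.set_printoptions(precision=1,suppress=True)
state()
E
```

```text
t 3.9 pos [ 506.1 -115.3  342.7] j [-0.5  0.3  1.3  0.   1.6 -1.7] yaw(tool y) deg 73.43064956308558 z [-0.  0. -1.] F [ 0.1 -0.1  0.5] Tz [ 0. -0.  0.] g 0.998 0.0
```

{"fn": "drive_tool", "kwargs": {"commands": "0.02 -0.05 -0.1 0 0 0 100;0 0 -0.15 0 0 0 100;0 0 -0.15 0 0 0 100;0 0 -0.15 0 0 0 100;0 0 -0.15 0 0 0 100;0 0 -0.15 0 0 0 100;0 0 -0.1 0 0 0 100;0 0 -0.06 0 0 0 100;0 0 0 0 0 0 100;0 0 0 0 0 0 100"}}

```text
time_s: 4.73
eef_pos: [508.1, -119.5, 242.7]
ee_rot: [0.0, 0.143, 0.99, -0.0]
force: [-0.3, -0.5, 0.1]
grip_width: 0.998
grip_force: 0.0
```

```bash
python3 - <<'E'
from h import *
np.set_printoptions(precision=1,suppress=True)
state(); print(tips_ahead() if callable(tips_ahead) else tips_ahead)
ims=[]
for n,(x0,y0) in(('side',(272,160)),('top',(310,160))):
    p=capture(n); ims.append(cv2.resize(p['pixels'][y0:y0+80,x0:x0+80],None,fx=5,fy=5,interpolation=cv2.INTER_CUBIC))
cv2.imwrite('pics/pre.png',np.hstack(ims))
E
```

```text
t 4.73 pos [ 508.1 -119.5  242.7] j [-0.5  0.3  1.5  0.   1.3 -1.7] yaw(tool y) deg 73.52965250417176 z [ 0. -0. -1.] F [-0.3 -0.5  0.1] Tz [-0. -0.  0.] g 0.998 0.0
17.0
```

View pics/pre.png

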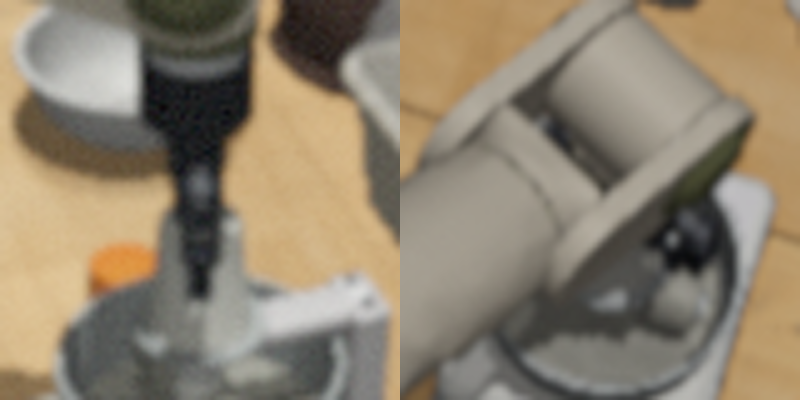

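In the side crop the finger at about (200,250) lies midway across the tumbler, so the tool is centred. The arm blocks the top view. Now I'll close the gripper.

{"fn": "drive_tool", "kwargs": {"commands": "0 0 0 0 0 0 80;0 0 0 0 0 0 75;0 0 0 0 0 0 70;0 0 0 0 0 0 65;0 0 0 0 0 0 60;0 0 0 0 0 0 50;0 0 0 0 0 0 50;0 0 0 0 0 0 50;0 0 0 0 0 0 50", "force": 25}}

```text
time_s: 5.58
eef_pos: [508.3, -120.0, 243.3]
ee_rot: [0.001, 0.143, 0.99, -0.001]
force: [-1.6, -0.4, 5.0]
grip_width: 0.722
grip_force: 26.4
```

{"fn": "drive_tool", "kwargs": {"commands": "0 0 0.05 0 0 0 50;0 0 0.1 0 0 0 50;0 0 0.1 0 0 0 50;0 0 0.1 0 0 0 50;0 0 0 0 0 0 50"}}

```text
time_s: 6.0
eef_pos: [508.7, -119.8, 279.9]
ee_rot: [0.002, 0.143, 0.99, -0.001]
force: [0.2, -0.1, -0.3]
grip_width: 0.727
grip_force: 27.4
```

{"fn": "drive_tool", "kwargs": {"commands": "0 0 0.12 0 0 0 50;0 0 0.15 0 0 0 50;0 0 0.15 0 0 0 50;0 0 0.1 0 0 0 50;0 0 0 0 0 0 50"}}

```text
time_s: 6.42
eef_pos: [508.5, -119.8, 331.2]
ee_rot: [0.002, 0.143, 0.99, -0.001]
force: [0.4, -0.9, -0.8]
grip_width: 0.725
grip_force: 27.6
```

```bash
python3 - <<'E'
from h import *
np.set_printoptions(precision=1,suppress=True)
state()
ims=[]
for n,(x0,y0) in(('side',(272,150)),('top',(310,160))):
    p=capture(n); ims.append(cv2.resize(p['pixels'][y0:y0+80,x0:x0+80],None,fx=5,fy=5,interpolation=cv2.INTER_CUBIC))
cv2.imwrite('pics/lift.png',np.hstack(ims))
E
```

```text
t 6.42 pos [ 508.5 -119.8  331.2] j [-0.5  0.3  1.4  0.   1.5 -1.7] yaw(tool y) deg 73.51405275315645 z [ 0. -0. -1.] F [ 0.4 -0.9 -0.8] Tz [ 0.  -0.1 -0. ] g 0.725 27.62916096849949
```

View pics/lift.png

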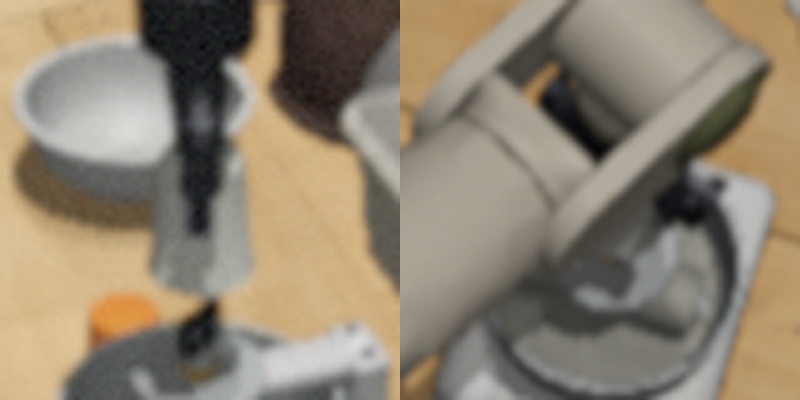

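The tumbler hangs upright in the gripper, at about (200,220) in the side crop, with its mouth clear above the black blade at (200,330). Next I'll carry it to about (470, 250).

{"fn": "drive_tool", "kwargs": {"commands": "0 0.1 0 0 0 0 50;-0.03 0.2 0 0 0 0 50;-0.03 0.25 0 0 0 0 50;-0.03 0.25 0 0 0 0 50;-0.03 0.25 0 0 0 0 50;-0.03 0.25 0 0 0 0 50;-0.03 0.25 0 0 0 0 50;-0.03 0.25 0 0 0 0 50;-0.03 0.25 0 0 0 0 50;-0.03 0.25 0 0 0 0 50;-0.03 0.25 0 0 0 0 50;-0.03 0.25 0 0 0 0 50;-0.03 0.25 0 0 0 0 50;-0.02 0.25 0 0 0 0 50;0 0.25 0 0 0 0 50;0 0.15 0 0 0 0 50;0 0 0 0 0 0 50"}}

```text
time_s: 7.93
eef_pos: [468.9, 253.2, 328.1]
ee_rot: [-0.001, 0.142, 0.99, -0.0]
force: [-0.1, 0.4, -0.9]
grip_width: 0.727
grip_force: 27.6
```

{"fn": "drive_tool", "kwargs": {"commands": "0 0 -0.1 0 0 0 50;0 0 -0.2 0 0 0 50;0 0 -0.25 0 0 0 50;0 0 -0.25 0 0 0 50;0 0 -0.25 0 0 0 50;0 0 -0.25 0 0 0 50;0 0 -0.25 0 0 0 50;0 0 -0.25 0 0 0 50;0 0 -0.25 0 0 0 50;0 0 -0.2 0 0 0 50;0 0 -0.15 0 0 0 50;0 0 -0.1 0 0 0 50;0 0 -0.1 0 0 0 50;0 0 0 0 0 0 50;0 0 0 0 0 0 50"}}

```text
time_s: 9.18
eef_pos: [470.0, 250.2, 69.3]
ee_rot: [-0.0, 0.144, 0.99, -0.0]
force: [1.0, 0.9, -1.1]
grip_width: 0.727
grip_force: 27.6
```

{"fn": "drive_tool", "kwargs": {"commands": "0 0 -0.05 0 0 0 50;0 0 -0.03 0 0 0 50;0 0 -0.02 0 0 0 50;0 0 0 0 0 0 50"}}

```text
time_s: 9.52
eef_pos: [469.9, 250.4, 59.1]
ee_rot: [-0.0, 0.143, 0.99, -0.0]
force: [0.5, 0.5, -0.8]
grip_width: 0.722
grip_force: 27.6
```

{"fn": "drive_tool", "kwargs": {"commands": "0 0 -0.01 0 0 0 50;0 0 0 0 0 0 50;0 0 0 0 0 0 50"}}

```text
time_s: 9.77
eef_pos: [470.1, 250.4, 58.4]
ee_rot: [0.0, 0.143, 0.99, 0.0]
force: [-0.3, -0.3, -2.1]
grip_width: 0.727
grip_force: 27.6
```

{"fn": "drive_tool", "kwargs": {"commands": "0 0 -0.01 0 0 0 50;0 0 0 0 0 0 50;0 0 0 0 0 0 50"}}

```text
time_s: 10.02
eef_pos: [470.2, 250.5, 57.5]
ee_rot: [0.0, 0.143, 0.99, 0.0]
force: [-0.2, -0.3, 0.0]
grip_width: 0.725
grip_force: 27.9
```

Nearly touching. I'll go down 1 mm more and then another 1 mm.

{"fn": "drive_tool", "kwargs": {"commands": "0 0 -0.01 0 0 0 50;0 0 0 0 0 0 50;0 0 0 0 0 0 50"}}

```text
time_s: 10.27
eef_pos: [470.5, 250.5, 57.2]
ee_rot: [0.001, 0.143, 0.99, 0.0]
force: [-1.0, -0.4, 8.7]
grip_width: 0.726
grip_force: 28.7
```

{"fn": "drive_tool", "kwargs": {"commands": "0 0 -0.01 0 0 0 50;0 0 0 0 0 0 50;0 0 0 0 0 0 50"}}

```text
time_s: 10.52
eef_pos: [470.7, 250.5, 56.9]
ee_rot: [0.001, 0.143, 0.99, 0.0]
force: [-3.5, -2.0, 15.5]
grip_width: 0.726
grip_force: 29.6
```

{"fn": "drive_tool", "kwargs": {"commands": "0 0 0.015 0 0 0 50;0 0 0 0 0 0 50;0 0 0 0 0 0 76;0 0 0 0 0 0 80;0 0 0 0 0 0 85;0 0 0 0 0 0 92;0 0 0 0 0 0 100;0 0 0 0 0 0 100;0 0 0 0 0 0 100;0 0 0.05 0 0 0 100;0 0 0.1 0 0 0 100;0 0 0.15 0 0 0 100;0 0 0.2 0 0 0 100;0 0 0.25 0 0 0 100;0 0 0.25 0 0 0 100;0 0 0.25 0 0 0 100;0 0 0.25 0 0 0 100;0 0 0.25 0 0 0 100;0 0 0.25 0 0 0 100"}}

```text
time_s: 12.1
eef_pos: [469.7, 250.4, 259.2]
ee_rot: [0.001, 0.143, 0.99, 0.0]
force: [-0.2, 0.0, -0.4]
grip_width: 1.002
grip_force: 0.0
```

```bash
python3 - <<'E'
from h import *
np.set_printoptions(precision=1,suppress=True)
state()
s=capture('side');t=capture('top')
for p in(s,t):
  for o in('tumbler','screw_head'): print(o,[(np.round(b['position'],1),round(b['confidence'],2)) for b in boxes_of(p,o)[:4]])
print(proj(s,[470,250,42]),proj(t,[470,250,42]),'blade',proj(s,[508,-121,222]),proj(t,[508,-121,222]))
k=8
x,y=[int(v)-30 for v in proj(s,[508,-121,222])]; a=cv2.resize(s['pixels'][y:y+50,x:x+50],None,fx=k,fy=k,interpolation=cv2.INTER_CUBIC)
print('side crop',x,y)
x,y=[int(v)-25 for v in proj(t,[508,-121,222])]; b=cv2.resize(t['pixels'][y:y+50,x:x+50],None,fx=k,fy=k,interpolation=cv2.INTER_CUBIC)
print('top crop',x,y)
cv2.imwrite('pics/blade.png',np.hstack([a,b])); cv2.imwrite('pics/side1.png',s['pixels'])
E
```

```text
t 12.1 pos [469.7 250.4 259.2] j [ 0.3  0.3  1.5  0.   1.4 -1. ] yaw(tool y) deg 73.51495882929323 z [ 0.  0. -1.] F [-0.2  0.  -0.4] Tz [ 0. -0.  0.] g 1.002 0.0
tumbler [(array([271.9, 204.4]), 0.82), (array([294. , 212.4]), 0.63), (array([315.4, 298.9]), 0.55)]
screw_head []
tumbler [(array([300.9, 200.6]), 0.68), (array([260.2, 200. ]), 0.56)]
screw_head []
[273.5 201.4] [258.6 200.1] blade [311.1 215.8] [352.9 207.2]
side crop 281 185
top crop 327 182
```

View pics/blade.png

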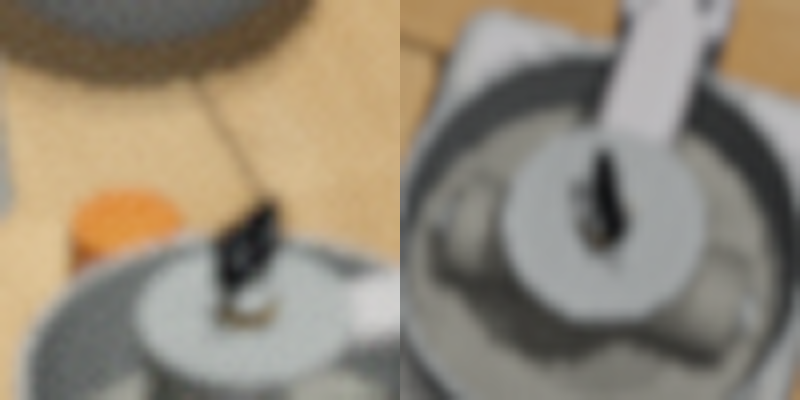

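View pics/side1.png

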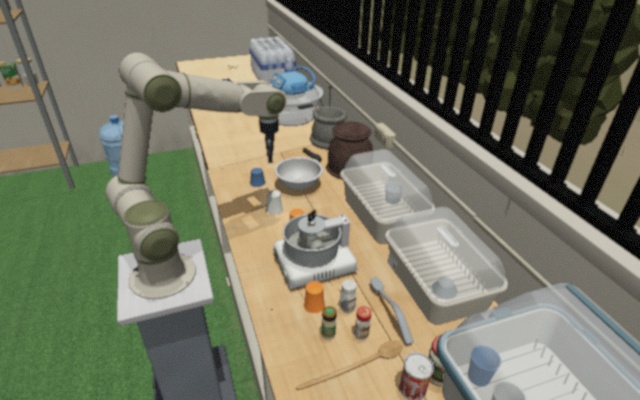

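The tumbler stands upright on free worktop at (273,203) in the side view, and the orange cups haven't moved. The black blade shows at about (311,215) side and (352,207) top. I'll fit its pose to both images.

```bash
cat > fit.py <<'E'
from h import *
from scipy.optimize import differential_evolution
def box(x,y,a,L=40,W=10,z0=206,z1=238):
    c,s=np.cos(a),np.sin(a)
    return np.array([[x+c*u*L/2-s*v*W/2,y+s*u*L/2+c*v*W/2,z] for u in(-1,1) for v in(-1,1) for z in(z0,z1)])
K=16
def fit(ps):
    D=[]
    for p in ps:
        c=proj(p,[508,-121,222]); x0,y0=(c-14).astype(int)
        g=p['pixels'][y0:y0+28,x0:x0+28].max(2).astype(float)
        D.append((p,x0,y0,g))
    def cost(q):
        e=0
        for p,x0,y0,g in D:
            pts=(proj(p,box(*q[:3]))-[x0,y0]+.5)*K
            m=np.zeros((28*K,28*K),np.float32); cv2.fillConvexPoly(m,cv2.convexHull(pts.astype(np.int32)),1)
            m=cv2.resize(m,(28,28),interpolation=cv2.INTER_AREA); m=cv2.GaussianBlur(m,(0,0),.6)
            w=cv2.dilate((m>.05).astype(np.uint8),np.ones((5,5)))>0
            yy=g.clip(0,140)[w]; mm=m[w]
            # expected dark 30 on mask, bright >=110 outside
            e+=np.mean(np.abs(yy-(30+95*(1-mm))))
        return e
    r=differential_evolution(cost,[(498,518),(-131,-111),(0,np.pi)],seed=1,popsize=12,maxiter=60,tol=1e-4)
    return r
E
python3 - <<'E'
from fit import *
np.set_printoptions(precision=2,suppress=True)
s=capture('side');t=capture('top')
print('plate centre',atz(t,(327+204/8-.4,182+222/8-.4),186), atz(s,(281+247/8-.4,185+313/8-.4),186))
for n,v in(('both',[s,t]),('side',[s]),('top',[t])):
    r=fit(v);print(n,r.x[:2],np.degrees(r.x[2]),r.fun)
b=fit([s,t]); 
for a in range(0,180,20): pass
E
```

```text
plate centre [ 511.27 -118.97  186.  ] [ 510.21 -118.51  186.  ]
both [ 510.69 -116.31] 50.30889748418427 47.33568339225627
side [ 507.18 -124.47] 55.273774270135355 21.19217476174851
top [ 508.71 -118.11] 25.185546358556568 17.46110047234429
```

```bash
python3 - <<'E'
from fit import *
from scipy.optimize import minimize
s=capture('side');t=capture('top')
np.set_printoptions(precision=0,suppress=True,linewidth=200)
for n,p in(('side',s),('top',t)):
    c=proj(p,[509,-119,222]); x0,y0=(c-9).astype(int); print(n,x0,y0,c); print(p['pixels'][y0:y0+18,x0:x0+18].max(2))
def mk(p):
    P=[capture(n)['pixels'].max(2).astype(float) for n in [p]*4]; return np.mean(P,0)
for n,p in(('side',s),('top',t)):
    G=mk(n); c=proj(p,[509,-119,222]); x0,y0=(c-12).astype(int); g=G[y0:y0+24,x0:x0+24]
    out=[]
    for deg in range(15,95,5):
        best=(1e9,)
        for dx in np.arange(-8,8.1,2):
            for dy in np.arange(-8,8.1,2):
                pts=(proj(p,box(509+dx,-119+dy,np.radians(deg)))-[x0,y0]+.5)*K
                m=np.zeros((24*K,24*K),np.float32); cv2.fillConvexPoly(m,cv2.convexHull(pts.astype(np.int32)),1)
                m=cv2.GaussianBlur(cv2.resize(m,(24,24),interpolation=cv2.INTER_AREA),(0,0),.7)
                w=m>.02; w=cv2.dilate(w.astype(np.uint8),np.ones((3,3)))>0; w[-6:]=False
                A=np.c_[m[w],np.ones(w.sum())]; y=g[w].clip(0,160)
                # darkness model fixed
                e=np.mean((y-(20*m[w]+150*(1-m[w])))**2)
                if e<best[0]: best=(round(e),dx,dy)
        out.append((deg,)+best)
    print(n,[tuple(map(int,o)) for o in out])
E
```

```text
side 302 206 [311. 215.]
[[209 209 210 211 209 210 207 206 197 183 185 199 207 209 212 212 212 212]
 [209 209 209 207 210 207 207 205 201 189 182 191 202 210 212 215 213 213]
 [208 209 207 208 209 208 208 206 203 195 180 181 188 198 206 214 212 209]
 [211 208 209 209 208 206 207 205 203 195 175 156 153 169 193 203 210 209]
 [212 210 207 207 207 207 206 204 196 182 152 121 106 130 176 201 207 207]
 [216 210 208 206 204 207 202 195 178 151 112  71  56 105 166 193 205 207]
 [218 210 205 205 203 199 189 173 142 105  67  43  48 101 159 191 202 208]
 [213 204 198 200 194 183 160 123  91  62  41  41  57 103 153 185 196 202]
 [201 194 190 184 170 152 117  74  41  35  39  38  62  93 138 169 182 189]
 [175 169 167 161 148 119  78  49  42  46  34  37  51  84 123 148 159 166]
 [145 142 151 155 150 121  64  46  58  58  43  39  60 102 142 151 150 148]
 [139 149 159 168 164 133  82  49  52  61  43  47  86 136 166 169 163 157]
 [161 174 179 183 173 138  79  42  49  51  55  73 114 153 177 180 180 177]
 [176 183 185 185 173 141  84  33  38  49  74 102 139 166 181 182 183 182]
 [185 184 186 187 173 145
[... 1584 characters left out ...]
 164 164 165 165 161 151 141 132 132 143 158 162 162 162 161 161]]
side [(15, 3061, -6, -6), (20, 2774, -6, -6), (25, 2357, -6, -8), (30, 2009, -4, -8), (35, 1574, -4, -8), (40, 1221, -4, -8), (45, 942, -4, -8), (50, 781, -2, -8), (55, 832, -2, -8), (60, 1056, -2, -8), (65, 1610, 0, -8), (70, 2009, 4, -8), (75, 2174, 0, -8), (80, 2116, -2, -8), (85, 2215, -2, -6), (90, 2243, -2, -8)]
top [(15, 558, -4, 0), (20, 374, -4, 0), (25, 319, -6, -2), (30, 328, -6, -2), (35, 479, -6, -2), (40, 653, -8, -4), (45, 860, -8, -4), (50, 1167, -8, -6), (55, 1456, -8, -6), (60, 1764, -8, -6), (65, 2067, -8, -6), (70, 2359, -8, -6), (75, 2606, -8, -6), (80, 2840, -8, -6), (85, 2943, -4, 0), (90, 3043, -2, 4)]
```

{"fn": "drive_tool", "kwargs": {"commands": "0 -0.05 0.2 0 0 -0.1 100;0 -0.1 0.1 0 0 -0.15 100;0.02 -0.2 0 0 0 -0.15 100;0.02 -0.2 0 0 0 -0.15 100;0.02 -0.2 0 0 0 -0.15 100;0.02 -0.2 0 0 0 -0.15 100;0.02 -0.2 0 0 0 -0.15 100;0.03 -0.2 0 0 0 -0.15 100;0.03 -0.2 0 0 0 -0.15 100;0.03 -0.2 0 0 0 -0.15 100;0.03 -0.2 0 0 0 -0.15 100;0.03 -0.2 0 0 0 -0.15 100;0.03 -0.2 0 0 0 -0.15 100;0.03 -0.2 0 0 0 -0.15 100;0.03 -0.2 0 0 0 -0.15 100;0.03 -0.2 0 0 0 -0.15 100;0.03 -0.2 0 0 0 -0.15 100;0.03 -0.2 0 0 0 -0.15 100;0 -0.2 0 0 0 -0.05 100;0 -0.1 0 0 0 0 100"}}

```text
time_s: 14.67
eef_pos: [513.0, -116.4, 286.6]
ee_rot: [0.0, 0.934, 0.357, -0.0]
force: [0.7, 0.4, 0.4]
grip_width: 1.0
grip_force: 0.0
```

{"fn": "drive_tool", "kwargs": {"commands": "0 0 0 0 0 -0.15 100;0 0 0 0 0 0 100;0 0 0 0 0 0 100"}}

```text
time_s: 14.92
eef_pos: [513.0, -114.3, 286.8]
ee_rot: [-0.0, 0.952, 0.305, 0.0]
force: [-0.1, 0.0, -0.9]
grip_width: 1.003
grip_force: 0.0
```

```bash
python3 - <<'E'
from h import *
np.set_printoptions(precision=2,suppress=True)
state()
E
```

```text
t 14.92 pos [ 513.   -114.26  286.82] j [-0.44  0.29  1.43  0.    1.42  0.51] yaw(tool y) deg -54.50657894816348 z [ 0.  0. -1.] F [-0.14  0.03 -0.92] Tz [-0.02 -0.    0.06] g 1.003 0.0
```

{"fn": "drive_tool", "kwargs": {"commands": "-0.035 -0.05 -0.05 0 0 0.15 100;0 0 -0.1 0 0 0 100;0 0 -0.12 0 0 0 100;0 0 -0.12 0 0 0 100;0 0 -0.12 0 0 0 100;0 0 -0.08 0 0 0 100;0 0 -0.04 0 0 0 100;0 0 0 0 0 0 70;0 0 0 0 0 0 55;0 0 0 0 0 0 50;0 0 0 0 0 0 50;0 0 0 0 0 0 50", "force": 20}}

```text
time_s: 15.92
eef_pos: [509.7, -119.6, 224.2]
ee_rot: [0.0, 0.934, 0.358, 0.0]
force: [0.1, 0.9, 0.3]
grip_width: 0.498
grip_force: 0.0
```

```bash
python3 - <<'E'
from h import *
np.set_printoptions(precision=2,suppress=True)
state()
ims=[]
for n,(x0,y0) in(('side',(281,180)),('top',(327,182))):
    p=capture(n); ims.append(cv2.resize(p['pixels'][y0:y0+60,x0:x0+60],None,fx=6.6,fy=6.6,interpolation=cv2.INTER_CUBIC))
cv2.imwrite('pics/grip.png',np.hstack(ims))
E
```

```text
t 15.92 pos [ 509.67 -119.65  224.23] j [-0.46  0.33  1.54  0.    1.27  0.38] yaw(tool y) deg -47.99215874601914 z [ 0. -0. -1.] F [0.08 0.95 0.34] Tz [-0.04  0.02  0.04] g 0.498 0.0
```

View pics/grip.png

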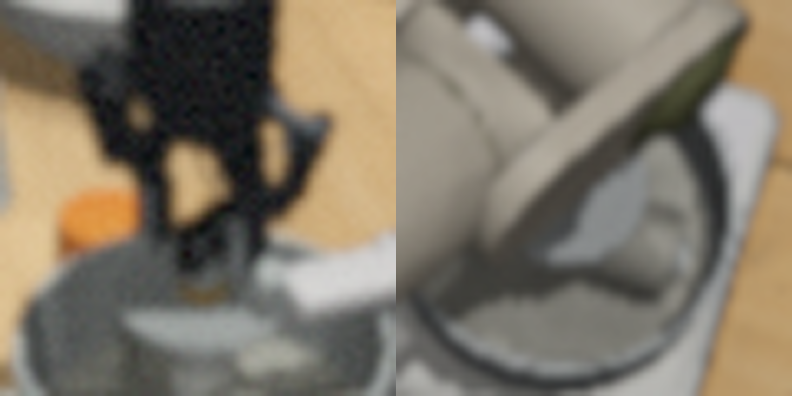

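The fingers straddle the blade at about (205,240) in the side crop. I'll close gently while watching the force.

{"fn": "drive_tool", "kwargs": {"commands": "0 0 0 0 0 0 40;0 0 0 0 0 0 35;0 0 0 0 0 0 30;0 0 0 0 0 0 25;0 0 0 0 0 0 20;0 0 0 0 0 0 15;0 0 0 0 0 0 10;0 0 0 0 0 0 5;0 0 0 0 0 0 0;0 0 0 0 0 0 0;0 0 0 0 0 0 0", "force": 20}}

```text
time_s: 16.93
eef_pos: [510.3, -120.1, 224.1]
ee_rot: [0.001, 0.934, 0.358, 0.001]
force: [5.2, -2.2, -1.6]
grip_width: 0.113
grip_force: 22.9
```

```bash
python3 - <<'E'
from h import *
np.set_printoptions(precision=2,suppress=True)
state()
E
```

```text
t 16.93 pos [ 510.31 -120.08  224.06] j [-0.46  0.33  1.54  0.    1.27  0.38] yaw(tool y) deg -48.0070926681375 z [ 0. -0. -1.] F [ 5.24 -2.18 -1.64] Tz [-0.34 -0.79 -0.07] g 0.113 22.923255264759064
```

{"fn": "drive_tool", "kwargs": {"commands": "0.005 -0.004 0 0 0 0 0;0 0 0 0 0 0 0;0 0 0 0 0 -0.04 0;0 0 0 0 0 -0.08 0;0 0 0 0 0 -0.08 0;0 0 0 0 0 -0.08 0;0 0 0 0 0 -0.08 0;0 0 0 0 0 -0.08 0;0 0 0 0 0 0 0;0 0 0 0 0 0 0", "force": 40}}

```text
time_s: 17.77
eef_pos: [510.1, -119.8, 224.1]
ee_rot: [-0.0, 0.981, 0.194, 0.0]
force: [1.8, 1.5, 3.7]
grip_width: 0.112
grip_force: 44.3
```

```bash
python3 - <<'E'
from h import *
np.set_printoptions(precision=2,suppress=True)
state()
E
```

```text
t 17.77 pos [ 510.14 -119.8   224.08] j [-0.46  0.33  1.54  0.    1.27  0.73] yaw(tool y) deg -67.68153073413183 z [ 0.  0. -1.] F [1.77 1.54 3.71] Tz [ 0.26 -0.23 -0.02] g 0.112 44.30024027824402
```

{"fn": "drive_tool", "kwargs": {"commands": "0 0 0 0 0 -0.06 0;0 0 0 0 0 -0.08 0;0 0 0 0 0 -0.08 0;0 0 0 0 0 -0.06 0;0 0 0 0 0 0 0;0 0 0 0 0 0 0;0 0 0 0 0 0 0"}}

```text
time_s: 18.35
eef_pos: [510.1, -119.6, 224.0]
ee_rot: [-0.0, 0.996, 0.085, 0.0]
force: [0.3, 4.6, 5.0]
grip_width: 0.108
grip_force: 44.6
```

```bash
cat > st.py <<'E'
from h import *
np.set_printoptions(precision=2,suppress=True)
s,M=state()
z=[]
for i in range(8):
    capture('side'); z.append(sense()['wrist_torque'][2])
print('Tz',np.mean(z),np.std(z))
E
python3 st.py
```

```text
t 18.35 pos [ 510.07 -119.58  224.04] j [-0.45  0.33  1.54  0.    1.27  0.94] yaw(tool y) deg -80.21856005044282 z [ 0.  0. -1.] F [0.32 4.61 4.96] Tz [ 0.66 -0.12 -0.09] g 0.108 44.5713472366333
Tz -0.0645479370940566 0.031188116002710407
```

{"fn": "drive_tool", "kwargs": {"commands": "0 -0.005 0 0 0 -0.04 0;0 0 0 0 0 -0.03 0;0 0 0 0 0 0 0;0 0 0 0 0 0 0"}}

```text
time_s: 19.08
eef_pos: [510.1, -119.5, 224.0]
ee_rot: [-0.001, 0.998, 0.058, 0.0]
force: [0.8, 7.4, 5.9]
grip_width: 0.113
grip_force: 44.8
```

```bash
python3 st.py
```

```text
t 19.08 pos [ 510.08 -119.54  224.04] j [-0.46  0.33  1.54  0.    1.27  1.  ] yaw(tool y) deg -83.35917969145324 z [ 0.  0. -1.] F [0.82 7.4  5.92] Tz [ 1.11 -0.15 -0.04] g 0.113 44.76541221141815
Tz -0.04007796408711173 0.018732001614354156
```

{"fn": "drive_tool", "kwargs": {"commands": "0 0 0 0 0 -0.04 0;0 0 0 0 0 -0.03 0;0 0 0 0 0 0 0;0 0 0 0 0 0 0"}}

```text
time_s: 19.82
eef_pos: [510.1, -119.5, 224.1]
ee_rot: [-0.001, 1.0, 0.03, 0.0]
force: [1.4, 8.1, 6.3]
grip_width: 0.106
grip_force: 44.8
```

```bash
python3 st.py
```

```text
t 19.82 pos [ 510.06 -119.5   224.05] j [-0.46  0.33  1.54  0.    1.27  1.05] yaw(tool y) deg -86.50708858562328 z [ 0.  0. -1.] F [1.36 8.1  6.27] Tz [ 1.21 -0.05 -0.08] g 0.106 44.77208912372589
Tz -0.044261206031013314 0.028556739848889484
```

{"fn": "drive_tool", "kwargs": {"commands": "0 0.01 0 0 0 -0.025 0;0 0 0 0 0 -0.02 0;0 0 0 0 0 0 0;0 0 0 0 0 0 0"}}

```text
time_s: 20.55
eef_pos: [510.1, -119.4, 224.1]
ee_rot: [0.0, 1.0, 0.012, 0.0]
force: [-0.0, 2.9, 6.0]
grip_width: 0.11
grip_force: 44.7
```

```bash
python3 st.py
```

```text
t 20.55 pos [ 510.08 -119.39  224.06] j [-0.45  0.33  1.54  0.    1.27  1.09] yaw(tool y) deg -88.58051169616077 z [ 0. -0. -1.] F [-0.03  2.93  6.05] Tz [ 0.43 -0.06  0.3 ] g 0.11 44.70519483089447
Tz 0.2559780806170042 0.01790361735449186
```

{"fn": "drive_tool", "kwargs": {"commands": "0 0 0 0 0 -0.025 0;0 0 0 0 0 -0.02 0;0 0 0 0 0 0 0;0 0 0 0 0 0 0"}}

```text
time_s: 21.28
eef_pos: [510.1, -119.4, 224.1]
ee_rot: [0.0, 1.0, -0.004, 0.0]
force: [-0.2, 2.2, 5.5]
grip_width: 0.106
grip_force: 57.0
```

```bash
python3 st.py
```

```text
t 21.28 pos [ 510.06 -119.4   224.12] j [-0.45  0.33  1.54 -0.    1.27  1.13] yaw(tool y) deg -90.4962610032484 z [ 0. -0. -1.] F [-0.16  2.21  5.53] Tz [ 0.36 -0.05  1.17] g 0.106 56.96845829486847
Tz 1.1900195150776005 0.029419100598741962
```

Torque rises from about -88°, which matches the grinder's x axis (about -87.5° in tool yaw), so the screw is seated. Now I'll back it off a quarter turn, to about +2°.

{"fn": "drive_tool", "kwargs": {"commands": "0 0.002 -0.005 0 0 0.06 0;0 0 0 0 0 0.1 0;0 0 0 0 0 0.1 0;0 0 0 0 0 0.12 0;0 0 0 0 0 0.12 0;0 0 0 0 0 0.12 0;0 0 0 0 0 0.12 0;0 0 0 0 0 0.12 0;0 0 0 0 0 0.12 0;0 0 0 0 0 0.12 0;0 0 0 0 0 0.12 0;0 0 0 0 0 0.12 0;0 0 0 0 0 0.12 0;0 0 0 0 0 0.12 0;0 0 0 0 0 0.12 0;0 0 0 0 0 0.12 0;0 0 0 0 0 0.1 0;0 0 0 0 0 0.08 0;0 0 0 0 0 0.06 0;0 0 0 0 0 0 0"}}

```text
time_s: 23.35
eef_pos: [511.2, -120.5, 224.1]
ee_rot: [0.002, 0.693, 0.72, 0.0]
force: [7.4, -3.3, 5.0]
grip_width: 0.112
grip_force: 44.5
```

```bash
python3 st.py
```

```text
t 23.35 pos [ 511.17 -120.46  224.05] j [-0.45  0.33  1.54 -0.    1.27 -0.49] yaw(tool y) deg 2.184656617018934 z [ 0. -0. -1.] F [ 7.37 -3.29  4.97] Tz [-0.45 -0.93  0.05] g 0.112 44.49841797351837
Tz 0.06581397113651463 0.018686137749424767
```

{"fn": "drive_tool", "kwargs": {"commands": "0.008 -0.004 0 0 0 0 0;0 0 0 0 0 0 0;0 0 0 0 0 0 0;0 0 0 0 0 0 0"}}

```text
time_s: 24.08
eef_pos: [511.2, -120.5, 224.0]
ee_rot: [0.001, 0.694, 0.72, -0.0]
force: [0.9, -0.8, 6.8]
grip_width: 0.11
grip_force: 45.0
```

```bash
python3 st.py; python3 - <<'E'
from h import *
p=capture('side')
a=cv2.resize(p['pixels'][150:230,240:340],None,fx=5,fy=5,interpolation=cv2.INTER_CUBIC)
cv2.imwrite('pics/end.png',a)
E
```

```text
t 24.08 pos [ 511.22 -120.46  224.04] j [-0.45  0.33  1.54 -0.    1.27 -0.49] yaw(tool y) deg 2.050063294902153 z [ 0. -0. -1.] F [ 0.91 -0.81  6.85] Tz [-0.16 -0.14  0.1 ] g 0.11 45.00747084617615
Tz 0.048680085259570675 0.0243335200071883
```

View pics/end.png

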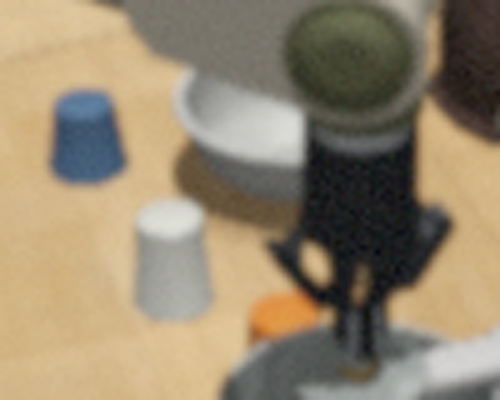

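The tumbler stands upright at (175,260) in the crop, the blue and orange cups are untouched, and the fingers hold the blade at (360,330) with it turned across the grinder. I'll hand it in.

```bash
python3 -c "
from rig import *
print(finish_job())"
```

```text
the job is handed in; nothing more can be done
None
```

The job is handed in (no verdict was returned): the tumbler stands upturned on the free worktop, the screw was seated (about 0.04 rad past contact; torque reached about 1.2 N m, more than 4 N m per rad would give) and backed off a quarter turn, and the gripper still holds the blade.

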